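# Release the test lever of the board jig and hold it

### The job

On the board test jig, first press the black plug down until it is fully home in its socket, then flip the hooked safety catch over outwards, away from the lever, until it lies flat, and only then pull the spring-loaded bail lever towards the jig's front right up to its stop. The lever springs back when let go, so finish while gripping or hooking it and holding it at the stop; leave the plug home, the catch open and the things standing round the jig where they are.

Things in the scene. Friction and masses are not known exactly. Their poses are not given: they have to be found in the camera images.
- jig: fixed board test jig: aluminium base plate 190 (x) x 310 (y) x 16 mm, a circuit board under a grey contact head in its middle. Origin on the desk, under the plate (which reaches 160 mm to -y, 150 mm to +y of it); x points to its back, away from the robot (front is -x), y to its left, z up; yaw -0.1 to 0.5 rad. Behind it the desk's wire rack begins at world x = 0.69, y over 0.02.
- plug_top (a point): centre of the flat top (30 x 36 mm) of the black plug, a block 44 x 50 mm at its shoulder, on the jig's right (-y) side at jig (-35, -120) mm. Its top is 70 mm above the desk at joint value 0, 60 mm when home; moves straight down with the plug.
- plug (a joint): how far the plug is pressed in, m: starts at 0 to 0.004, 0.010 = home (shoulder on the socket's rim, a hard stop). Friction: about 7 N moves it; it stays where it is left. It only slides up and down.
- catch_hinge (a point): point on the hinge axis of the safety catch, fixed on the jig at jig (27.5, 110, 30) mm; the axis runs along the jig's x.
- catch_pad (a point): centre of the ribbed thumb pad at the end of the safety catch, 105 mm from its hinge; the pad is 28 mm wide (jig x), 7 mm thick (jig y when upright) and 44 mm long (83 to 127 mm from the hinge). The catch is a dark steel bar standing up at the jig's left; 54 to 72 mm from the hinge a hook 47 mm long reaches from it towards the lever and sits in front of the lever's side pin. Between the upright pad and the lever's left arm there is a gap of 49 mm along jig y.
- catch (a joint): angle of the safety catch, rad: 0 = upright, hooked before the lever's pin (starts 0 to 0.12), grows as it is flipped outwards to the jig's left (+y), 1.55 = lying flat (hard stop). Light friction (under 2 N at the pad) keeps it where it is left. Below about 0.25 its hook blocks the lever.
- lever_hinge (a point): point on the hinge axis of the bail lever midway between its arms, fixed on the jig at jig (20, 0, 37) mm; the axis runs along the jig's y.
- lever_bar (a point): middle of the lever's cross bar, a round steel bar of 16 mm diameter along the jig's y, with 101 mm free between the two side arms (arms 7 mm thick); 115 mm from the hinge axis. At rest it is at jig (59, 0, 145) mm, at the stop at jig (-40, 0, 135) mm; nothing stands between the arms higher than 85 mm above the desk.
- lever (a joint): angle of the bail lever, rad: 0 = at rest, leaning 0.35 rad back (+x) from upright; grows as the bar is pulled to the jig's front (-x) and 0.9 = at its stop, leaning 0.55 rad forward. A spring pulls it back to 0: about 1.5 N at the bar at rest, 7 N at the stop. Pulling it lowers the contact head inside.
- flux_jar: bystander: small round jar, 41 mm diameter, 29 mm high, origin at the middle of its underside; stands on the desk to the left
- tape_roll: bystander: roll of tape lying flat, 68 mm diameter, 29 mm high, origin at the middle of its underside; on the desk to the right
- solder_spool: bystander: spool of solder standing on end, 60 mm diameter, 43 mm high, origin at the middle of its underside; on the desk to the right

How it is judged (in metres and radians):
On the way, in this order (a step that is already met when the one before it is completed fails the run):
1. the plug is pressed home (at least 8.5 of 10 mm) (value of joint plug above 0.0085 m), for 0.2 s.
2. the safety catch is flipped over (past 1.2 rad) (value of joint catch above 1.2 rad), for 0.2 s.
3. the lever is pulled to its stop (value of joint lever above 0.8 rad), for 0.3 s.
At the end, for the whole second after the job is handed in: Through the last second the robot holds the lever against its spring (over 2 N of contact) at least 0.80 of the 0.90 rad to the stop, with the plug at least 8.5 mm of 10 mm in and the catch past 1.2 rad (value of joint plug above 0.0085 m and value of joint catch above 1.2 rad and value of joint lever above 0.8 rad and contact force between any of the fingers, the arm and lever above 2 N); the arm keeps its last pose, push and grip.
It fails at once if the lever is forced while the catch is still on (value of joint lever above 0.12 rad and value of joint catch below 0.9 rad).
It fails at once if a bystander is knocked or moved by more than 30 mm (distance of any of flux_jar, tape_roll, solder_spool from where it was at the start of the episode above 0.03 m).
It also fails if it takes over 58 s, if anything falls off the work surface, if the arm or the gripper's body presses on something with over 40 N, if the wrist force passes 120 N, or if a joint passes its speed limit or range.

### The arm

A 6-joint arm with a two-finger parallel gripper is mounted at the origin on a cart in front of the work surface, level with it; the furniture and walls round the work are solid. World frame = base frame: x ahead of the robot, y to its left, z up, the work surface at z = 0. Lengths are in mm, angles in rad, forces in N, time in s.
With the tool pointing down it reaches from about 250 to 800 mm from the base axis. Payload 3.9 kg.
Tool frame: the origin (TCP) lies at the very end of the fingers, on their centre line; the grasp point (between the pads) lies 19 mm behind it (arm.hold_point_z is the distance from the TCP to the grasp point, in mm); z points along the fingers, y is the direction in which the jaws open and shut (so a half turn about z gives the same grasp; the last joint's range is limited). The gripper opens to 85 mm and grips with 20 to 120 N. Pads are 22 mm wide; open, the fingers measure 114 mm over their backs; the gripper's body (76 mm by 85 mm) begins 54 mm behind the grasp point. The pads swing forward as they close: fully open they stand 13 mm farther back than shut.
Start: joints at [-1.308, 0.26, -0.138, 1.173, 0, 1.571], TCP at [136.383, -506.966, 231.304] pointing down, gripper open.
Joint ranges: [-2.78, 2.78], [-0.83, 1.72], [-1.28, 1.37], [-1.9, 2.12], [-1.57, 1.48], [-3.14, 3.14]. Speed limits (rad/s): [2.57, 2.57, 3.14, 3.14, 3.14, 3.14].

### API

Orientations are given as a unit quaternion [x, y, z, w].
In Python, from bench import arm gives the robot as it stands.
- The arm moves only by the tool servo_tool, never from a script. Its argument "motion" is a list of rows, each an object of numbers: "x", "y", "z": the shift along the world's x, y, z in cm; "rx", "ry", "rz": the turn, a rotation vector about the world's x, y, z in rad. In form: [{"x": .., "y": .., "z": .., "rx": .., "ry": .., "rz": ..}, ...]. A call has 1 to 20 rows; each row is the pose to reach, as a shift and turn from the pose measured when the call began; what a row does not reach only later rows make up. A row lasts 1/12 s, in which the tool goes at most 41.7 mm and 7.16 degrees, less where a joint would pass 70% of its speed; a pose out of reach is approached as far as the arm can. A call with a gripper value outside its range is refused whole. "hand" is the opening, from 0 (shut) to 1 (fully open), set as the call begins (left out, the last holds). The fingers move at their own pace and stop on an object; the grip force is fixed at half the most. Time passes only in rows, so rows that repeat a pose let the fingers close. It gives the time, the measured TCP pose, the force and the opening at its end, in the units of the state.
- arm.state(): the state, without advancing time (a new reading comes with each control period).
- arm.get_image(name): name is "scene" or "top"; returns the picture (400x640x3 uint8, red, green, blue); there is no depth.
- arm.camera_model(name): a dict with "fov_y" (degrees; the focal length in pixels is half the picture's height over the tangent of half this angle, whatever the lens; pixels are square), "cx", "cy" (the principal point, pixels), "k1" (the pictures are not rectified: a ray, as slopes to the right and down, at radius r is drawn at 1 + k1 r^2 times it, then the intrinsics apply), "xyz" and "attitude" of the camera in the world. Camera axes: x right, y down, z forward; pixel columns grow to the right and rows downward; lengths in mm; the calibration is good to about 2 mm. A picture is of the moment at which its call begins. camera_model takes no time and is no camera call.
- arm.sign_off(): hands the job in, once; it reports no verdict.
Trained networks look in the newest picture that a camera, given by its name, has taken for a name from the list of things; names that differ only in an ending like _2 or _b are one class to them, and where a whole thing is asked for, a point or a joint stands for the part that bears it (a point fixed in the world has none). Each returns a list of dicts, best first, with "conf" (0 to 1); they miss things now and then, are a little off and sometimes report something else, mostly with a low value. They report only what shows in the picture. A call takes as long as a camera call.
- arm.find_in(target, camera): "location" ([x, y, z] in mm, in the coordinates of the camera as it stood for that picture, good to about 4 mm: the middle of the surface that is visible of it).
- arm.masks_of(target, camera): "pixels" (400x640 bool, what is visible of it).
- arm.tip_of(target, camera): "location" ([x, y, z] in mm, in the coordinates of the camera as it stood for that picture, good to about 4 mm: a listed point, or the origin of a listed thing).
The state is a dict: "t": time; "joint_positions": joint angles; "joint_velocities": joint speeds; "joint_torque": joint torques, N m; "position": TCP position; "tool_rot": TCP orientation; "contact_force": force on the tool from outside, world axes, zero at the start; "torque": the same for the moment, N m; "finger_gap": opening from 0.0 (shut) to 1.0 (fully open).
Only numpy, scipy, OpenCV 4.12 (cv2) and the standard library are available. Lean on these libraries where they do the work, as an engineer would, in place of code of your own. Each camera call takes 0.05 s, during which the arm holds its last target. There are 200 camera calls.

## Working session

There is one attempt and no reset: what is moved stays moved. The work goes in short steps, Python scripts to look and compute and a tool call to move; the robot and the scene stay as the last step left them, time stands still between calls to the robot, and variables do not carry over. Pictures are saved under pics/ and viewed, about 8 in all and at most 12, crops included, and the job is handed in when it is done.

Besides the shell and the picture viewer there is one more tool, called after "Request:" as name(argument=value, ...), one argument or row to a line, values as JSON. servo_tool: Moves the arm, as the interface text tells. Its arguments: {"type":"object","properties":{"motion":{"type":"array","items":{"type":"object","properties":{"x":{"type":"number"},"y":{"type":"number"},"z":{"type":"number"},"rx":{"type":"number"},"ry":{"type":"number"},"rz":{"type":"number"}}}},"hand":{"type":"number"}},"required":["motion"]}

```bash
mkdir -p pics
cat > h.py <<'E'
import numpy as np, cv2
from scipy.spatial.transform import Rotation as R
from bench import arm
def w(p,cam):
    m=arm.camera_model(cam); return R.from_quat(m['attitude']).apply(p)+np.array(m['xyz'])
def tip(n,cam):
    return [(round(d['conf'],2),np.round(w(d['location'],cam),1).tolist()) for d in arm.tip_of(n,cam)[:2]]
def pic(cam,name):
    im=arm.get_image(cam); cv2.imwrite('pics/'+name,im[:,:,::-1]); return im
E
python3 - <<'E'
from h import *
for c in ['scene','top']:
    pic(c,c+'0.png'); m=arm.camera_model(c); print(c,m)
    for n in ['jig','plug_top','catch_hinge','catch_pad','lever_hinge','lever_bar','flux_jar','tape_roll','solder_spool']: print(n,tip(n,c))
print(arm.state())
E
```

```text
scene {'fov_y': 44.304525277573426, 'cx': 310.137302428452, 'cy': 196.55796440337846, 'k1': -0.15121062254002376, 'xyz': array([-255.13920965,  713.54458737,  969.482719  ]), 'attitude': array([-0.37349849,  0.83234998, -0.3758433 ,  0.16258599])}
jig [(0.9, [504.8, -31.3, 0.3])]
plug_top [(0.57, [505.3, -158.1, 67.8])]
catch_hinge [(0.79, [498.7, 83.4, 30.8])]
catch_pad [(0.61, [500.6, 89.5, 133.0]), (0.25, [450.4, 406.7, 1.0])]
lever_hinge [(0.74, [520.8, -23.7, 32.6])]
lever_bar [(0.96, [564.0, -15.5, 142.5])]
flux_jar [(0.49, [447.7, 405.3, 1.0])]
tape_roll [(0.78, [515.0, -303.6, -0.7]), (0.48, [560.3, -18.0, 143.7])]
solder_spool [(0.67, [367.7, -335.8, 0.9])]
top {'fov_y': 56.404822621318296, 'cx': 318.2284715877077, 'cy': 202.34701495071505, 'k1': -0.03423540426413677, 'xyz': array([ 375.55432524,   43.88674227, 1054.17777162]), 'attitude': array([-0.7030313 ,  0.70973736, -0.02629244,  0.03644973])}
jig [(0.92, [508.7, -28.8, -2.0]), (0.63, [501.7, 90.7, 134.7])]
plug_top [(0.69, [500.0, -153.2, 66.3])]
catch_hinge [(0.7, [501.7, 82.7, 25.5]), (0.69, [503.7, -153.6, 65.8])]

[... 309 characters left out ...]
: array([-1.30801156e+00,  2.59977659e-01, -1.38127112e-01,  1.17269479e+00,
       -2.15553908e-05,  1.57079875e+00]), 'joint_velocities': array([ 4.53966842e-04, -1.06646964e-03, -1.40509827e-03,  5.90310474e-05,
       -2.21784578e-03,  9.05221056e-05]), 'joint_torque': array([-2.09649052e-04, -4.05621779e+01,  2.54240352e+01,  1.05471583e-03,
       -9.96926497e-05, -1.22926799e-06]), 'position': array([ 136.36729365, -506.9576418 ,  231.30576093]), 'tool_rot': array([ 9.91380590e-01,  1.31013454e-01, -1.08968241e-05, -1.92351234e-07]), 'contact_force': array([1.14190307, 0.01273187, 0.75544548]), 'torque': array([-0.03446599,  0.00087319,  0.00894856]), 'finger_gap': 0.9990584623067346}
```

Run:
```python
from h import *
from scipy.optimize import least_squares
J=[((0,0),(506.7,-30)),((-35,-120),(502.6,-155.6)),((27.5,110),(500.2,83)),((20,0),(520,-22.7)),((59,0),(565,-14.2))]
f=lambda v:np.concatenate([R.from_euler('z',v[2]).apply([*a,0])[:2]+v[:2]-b for a,b in J])
s=least_squares(f,[506,-30,.28]);print(s.x,np.round(s.fun,1))
v=s.x
for n,p in dict(plug=(-35,-120),hinge=(27.5,110),bar0=(59,0),bar1=(-40,0)).items(): print(n,(R.from_euler('z',v[2]).apply([*p,0])[:2]+v[:2]).round(1))
a=cv2.imread('pics/scene0.png');b=cv2.imread('pics/top0.png')
cv2.imwrite('pics/c.png',cv2.resize(np.vstack([a[40:340,160:560],b[40:340,200:600]])[:, :],None,fx=1,fy=1))
```

```text
[ 5.04592882e+02 -2.98484265e+01  2.74311900e-01] [-2.1  0.2  0.8  0.8  1.1  0.5  3.8 -1.7 -3.6  0.3]
plug [ 503.4 -154.8]
hinge [501.3  83.5]
bar0 [561.4 -13.9]
bar1 [466.1 -40.7]
```

View pics/c.png

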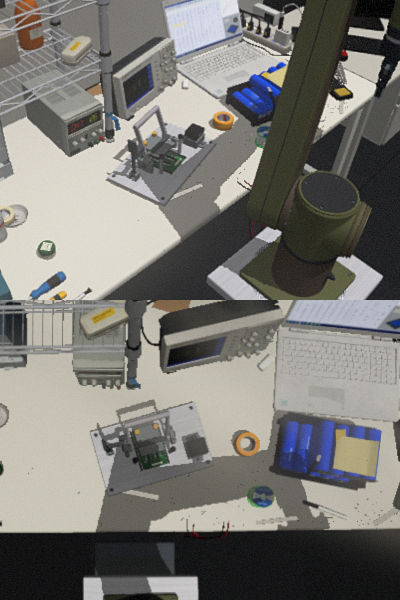

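The picture shows the jig turned by about 0.27 rad. In the crop, the catch is upright on its left (around 135,150), the lever leans back and the plug is on the right (around 195,130). The tool is already aligned with the jig. I'll go to the plug with the fingers shut.

Request:
servo_tool(
  hand=0,
  motion=[
    {"x": 3,"y": 2.9,"z": 0},
    {"x": 6,"y": 5.8},
    {"x": 9,"y": 8.6},
    {"x": 12,"y": 11.5},
    {"x": 15,"y": 14.4},
    {"x": 18,"y": 17.3},
    {"x": 21,"y": 20.1},
    {"x": 24,"y": 23},
    {"x": 27,"y": 25.9},
    {"x": 30,"y": 28.8},
    {"x": 33,"y": 31.7},
    {"x": 35.5,"y": 34},
    {"x": 36.7,"y": 35.2},
    {"x": 36.7,"y": 35.2,"z": -3},
    {"x": 36.7,"y": 35.2,"z": -6},
    {"x": 36.7,"y": 35.2,"z": -9},
    {"x": 36.7,"y": 35.2,"z": -12},
    {"x": 36.7,"y": 35.2,"z": -14},
    {"x": 36.7,"y": 35.2,"z": -14},
    {"x": 36.7,"y": 35.2,"z": -14},
  ],
)

```text
schema error: expected keys x, y, z, rx, ry, rz
```

Request:
servo_tool(
  hand=0,
  motion=[
    {"x": 3,"y": 2.9,"z": 0,"rx": 0,"ry": 0,"rz": 0},
    {"x": 6,"y": 5.8,"z": 0,"rx": 0,"ry": 0,"rz": 0},
    {"x": 9,"y": 8.6,"z": 0,"rx": 0,"ry": 0,"rz": 0},
    {"x": 12,"y": 11.5,"z": 0,"rx": 0,"ry": 0,"rz": 0},
    {"x": 15,"y": 14.4,"z": 0,"rx": 0,"ry": 0,"rz": 0},
    {"x": 18,"y": 17.3,"z": 0,"rx": 0,"ry": 0,"rz": 0},
    {"x": 21,"y": 20.1,"z": 0,"rx": 0,"ry": 0,"rz": 0},
    {"x": 24,"y": 23,"z": 0,"rx": 0,"ry": 0,"rz": 0},
    {"x": 27,"y": 25.9,"z": 0,"rx": 0,"ry": 0,"rz": 0},
    {"x": 30,"y": 28.8,"z": 0,"rx": 0,"ry": 0,"rz": 0},
    {"x": 33,"y": 31.7,"z": 0,"rx": 0,"ry": 0,"rz": 0},
    {"x": 35.5,"y": 34,"z": 0,"rx": 0,"ry": 0,"rz": 0},
    {"x": 36.7,"y": 35.2,"z": 0,"rx": 0,"ry": 0,"rz": 0},
    {"x": 36.7,"y": 35.2,"z": -3,"rx": 0,"ry": 0,"rz": 0},
    {"x": 36.7,"y": 35.2,"z": -6,"rx": 0,"ry": 0,"rz": 0},
    {"x": 36.7,"y": 35.2,"z": -9,"rx": 0,"ry": 0,"rz": 0},
    {"x": 36.7,"y": 35.2,"z": -12,"rx": 0,"ry": 0,"rz": 0},
    {"x": 36.7,"y": 35.2,"z": -13.5,"rx": 0,"ry": 0,"rz": 0},
    {"x": 36.7,"y": 35.2,"z": -13.5,"rx": 0,"ry": 0,"rz": 0},
    {"x": 36.7,"y": 35.2,"z": -13.5,"rx": 0,"ry": 0,"rz": 0},
  ],
)

```text
t: 2.67
position: [502.7, -154.7, 95.8]
tool_rot: [0.991, 0.131, -0.001, -0.0]
contact_force: [0.4, -0.6, 0.3]
finger_gap: 0.004
```

Request:
servo_tool(
  motion=[
    {"x": 0,"y": 0,"z": -1.5,"rx": 0,"ry": 0,"rz": 0},
    {"x": 0,"y": 0,"z": -2.2,"rx": 0,"ry": 0,"rz": 0},
    {"x": 0,"y": 0,"z": -2.6,"rx": 0,"ry": 0,"rz": 0},
    {"x": 0,"y": 0,"z": -2.9,"rx": 0,"ry": 0,"rz": 0},
    {"x": 0,"y": 0,"z": -3.2,"rx": 0,"ry": 0,"rz": 0},
    {"x": 0,"y": 0,"z": -3.4,"rx": 0,"ry": 0,"rz": 0},
    {"x": 0,"y": 0,"z": -3.6,"rx": 0,"ry": 0,"rz": 0},
    {"x": 0,"y": 0,"z": -3.6,"rx": 0,"ry": 0,"rz": 0},
    {"x": 0,"y": 0,"z": -3.6,"rx": 0,"ry": 0,"rz": 0},
  ],
)

```text
t: 3.42
position: [503.3, -155.0, 60.9]
tool_rot: [0.991, 0.131, -0.0, -0.0]
contact_force: [-2.5, 0.6, 6.5]
finger_gap: -0.001
```

Request:
servo_tool(
  motion=[
    {"x": 0,"y": 0,"z": -0.1,"rx": 0,"ry": 0,"rz": 0},
    {"x": 0,"y": 0,"z": -0.2,"rx": 0,"ry": 0,"rz": 0},
    {"x": 0,"y": 0,"z": -0.3,"rx": 0,"ry": 0,"rz": 0},
    {"x": 0,"y": 0,"z": -0.3,"rx": 0,"ry": 0,"rz": 0},
    {"x": 0,"y": 0,"z": -0.3,"rx": 0,"ry": 0,"rz": 0},
    {"x": 0,"y": 0,"z": -0.3,"rx": 0,"ry": 0,"rz": 0},
  ],
)

```text
t: 3.92
position: [503.4, -155.0, 59.9]
tool_rot: [0.991, 0.131, 0.0, 0.0]
contact_force: [-4.6, 1.6, 14.4]
finger_gap: -0.004
```

The plug stopped hard at 59.9 mm with 14 N on it, so it is home. Next is the catch.

Request:
servo_tool(
  motion=[
    {"x": 0,"y": 0,"z": 4,"rx": 0,"ry": 0,"rz": 0},
    {"x": 0,"y": 0,"z": 8,"rx": 0,"ry": 0,"rz": 0},
    {"x": 0,"y": 0,"z": 12,"rx": 0,"ry": 0,"rz": 0},
    {"x": 0,"y": 0,"z": 15,"rx": 0,"ry": 0,"rz": 0},
    {"x": 0,"y": 3,"z": 16,"rx": 0,"ry": 0,"rz": 0},
    {"x": 0,"y": 6.5,"z": 16,"rx": 0,"ry": 0,"rz": 0},
    {"x": 0,"y": 10,"z": 16,"rx": 0,"ry": 0,"rz": 0},
    {"x": 0,"y": 13.5,"z": 16,"rx": 0,"ry": 0,"rz": 0},
    {"x": 0,"y": 17,"z": 16,"rx": 0,"ry": 0,"rz": 0},
    {"x": 0.3,"y": 20,"z": 16,"rx": 0,"ry": 0,"rz": 0},
    {"x": 0.3,"y": 21.7,"z": 15,"rx": 0,"ry": 0,"rz": 0},
    {"x": 0.3,"y": 21.7,"z": 14,"rx": 0,"ry": 0,"rz": 0},
    {"x": 0.3,"y": 21.7,"z": 13,"rx": 0,"ry": 0,"rz": 0},
    {"x": 0.3,"y": 21.7,"z": 12,"rx": 0,"ry": 0,"rz": 0},
    {"x": 0.3,"y": 21.7,"z": 12,"rx": 0,"ry": 0,"rz": 0},
  ],
)

```text
t: 5.17
position: [504.6, 60.8, 177.5]
tool_rot: [0.991, 0.13, -0.002, 0.0]
contact_force: [-0.5, -0.2, -0.7]
finger_gap: -0.001
```

Run:
```python
from h import *
a=pic('scene','s1.png');b=pic('top','t1.png')
print(arm.state()['position'])
for c in ['scene','top']:
    for n in ['plug_top','catch_pad','lever_bar']: print(c,n,tip(n,c))
cv2.imwrite('pics/c1.png',cv2.resize(np.hstack([a[120:260,260:400],b[120:260,280:420]])[:,:,::-1],None,fx=2.8,fy=2.8))
```

```text
[505.79859341  60.86184291 179.27354181]
scene plug_top [(0.54, [503.8, -155.4, 61.9])]
scene catch_pad [(0.69, [496.9, 94.0, 130.0])]
scene lever_bar [(0.71, [561.9, -15.9, 146.4])]
top plug_top [(0.62, [505.5, -155.4, 58.5])]
top catch_pad []
top lever_bar []
```

View pics/c1.png

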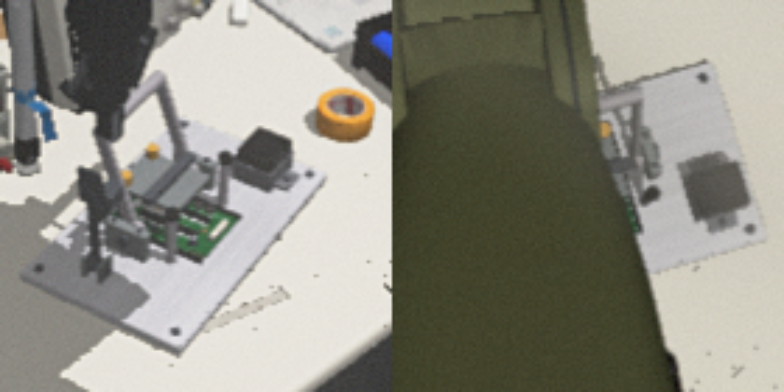

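The fingers hang above the gap beside the pad: tip at about (110,130), pad at about (92,185), and the plug looks seated. I'll lower in and start the flip.

Request:
servo_tool(
  motion=[
    {"x": 0,"y": 0,"z": -2,"rx": 0,"ry": 0,"rz": 0},
    {"x": 0,"y": 0,"z": -4,"rx": 0,"ry": 0,"rz": 0},
    {"x": 0,"y": 0,"z": -4,"rx": 0,"ry": 0,"rz": 0},
    {"x": -0.1,"y": 0.7,"z": -4,"rx": 0,"ry": 0,"rz": 0},
    {"x": -0.2,"y": 1.3,"z": -4,"rx": 0,"ry": 0,"rz": 0},
    {"x": -0.4,"y": 2,"z": -4,"rx": 0,"ry": 0,"rz": 0},
    {"x": -0.6,"y": 2.7,"z": -4,"rx": 0,"ry": 0,"rz": 0},
    {"x": -0.9,"y": 3.7,"z": -4.2,"rx": 0,"ry": 0,"rz": 0},
    {"x": -1.2,"y": 4.8,"z": -4.5,"rx": 0,"ry": 0,"rz": 0},
    {"x": -1.4,"y": 5.7,"z": -5,"rx": 0,"ry": 0,"rz": 0},
    {"x": -1.7,"y": 6.7,"z": -5.5,"rx": 0,"ry": 0,"rz": 0},
    {"x": -1.9,"y": 7.5,"z": -6.2,"rx": 0,"ry": 0,"rz": 0},
    {"x": -2.2,"y": 8.4,"z": -6.9,"rx": 0,"ry": 0,"rz": 0},
    {"x": -2.2,"y": 8.4,"z": -6.9,"rx": 0,"ry": 0,"rz": 0},
  ],
)

```text
t: 6.73
position: [485.3, 138.6, 109.6]
tool_rot: [0.991, 0.137, -0.001, -0.003]
contact_force: [0.1, -0.1, 0.2]
finger_gap: -0.0
```

Run:
```python
from h import *
a=pic('scene','s2.png')
s=arm.state();print(s['position'],s['contact_force'])
for n in ['catch_pad','lever_bar']: print(n,tip(n,'scene'))
cv2.imwrite('pics/c2.png',cv2.resize(a[120:260,240:400][:,:,::-1],None,fx=3,fy=3))
```

```text
[485.59757938 138.09199795 110.15145834] [ 0.33118085 -0.3499736   0.23570029]
catch_pad [(0.68, [480.2, 152.3, 103.7]), (0.38, [507.9, -29.7, -1.1])]
lever_bar [(0.65, [562.3, -17.5, 144.1])]
```

View pics/c2.png

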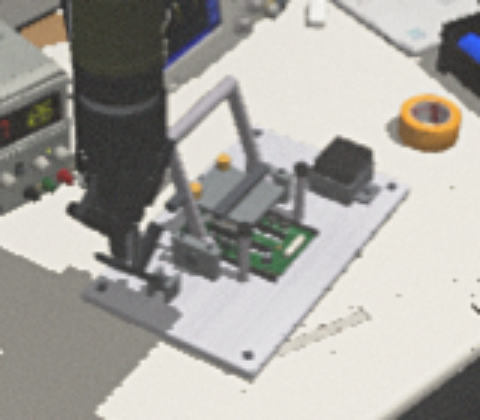

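The catch is following the fingertip and leans outwards, with its pad at about (120,265). Before going on I'll check why y came out about 6 mm short.

Run:
```python
from h import *
s=arm.state();print(*[s[k].round(3) for k in ['joint_positions','joint_velocities','position','tool_rot','contact_force','torque']])
```

```text
[ 0.272  0.311 -0.4    0.86   0.006  3.141] [-0.006 -0.007  0.013  0.001  0.003 -0.   ] [486.593 137.809 111.042] [ 0.991  0.136 -0.    -0.003] [ 1.119 -0.774 -0.113] [ 0.018 -0.005 -0.028]
```

Request:
servo_tool(
  motion=[
    {"x": -0.1,"y": 0.3,"z": 0,"rx": 0,"ry": 0,"rz": 0},
    {"x": -0.2,"y": 0.6,"z": 0,"rx": 0,"ry": 0,"rz": 0},
    {"x": -0.2,"y": 0.6,"z": 0,"rx": 0,"ry": 0,"rz": 0},
    {"x": -0.2,"y": 0.6,"z": 0,"rx": 0,"ry": 0,"rz": 0},
  ],
)

```text
t: 7.22
position: [485.7, 140.6, 111.2]
tool_rot: [0.99, 0.138, -0.0, -0.004]
contact_force: [-0.1, -0.2, -0.6]
finger_gap: -0.002
```

Joint 6 is at its limit of 3.14. I'll turn the tool +0.2 rad about z to free it while I finish the flip.

Request:
servo_tool(
  motion=[
    {"x": 0,"y": 0,"z": 0,"rx": 0,"ry": 0,"rz": 0.1},
    {"x": 0,"y": 0,"z": 0,"rx": 0,"ry": 0,"rz": 0.2},
    {"x": -0.2,"y": 0.4,"z": 0,"rx": 0,"ry": 0,"rz": 0.2},
    {"x": -0.3,"y": 1.1,"z": -0.8,"rx": 0,"ry": 0,"rz": 0.2},
    {"x": -0.5,"y": 1.8,"z": -1.8,"rx": 0,"ry": 0,"rz": 0.2},
    {"x": -0.7,"y": 2.3,"z": -2.7,"rx": 0,"ry": 0,"rz": 0.2},
    {"x": -0.8,"y": 2.8,"z": -3.7,"rx": 0,"ry": 0,"rz": 0.2},
    {"x": -0.9,"y": 3.2,"z": -4.8,"rx": 0,"ry": 0,"rz": 0.2},
    {"x": -1.0,"y": 3.5,"z": -5.9,"rx": 0,"ry": 0,"rz": 0.2},
    {"x": -1.1,"y": 3.7,"z": -6.9,"rx": 0,"ry": 0,"rz": 0.2},
    {"x": -1.1,"y": 3.7,"z": -7.5,"rx": 0,"ry": 0,"rz": 0.2},
    {"x": -1.1,"y": 3.7,"z": -7.7,"rx": 0,"ry": 0,"rz": 0.2},
    {"x": -1.1,"y": 3.7,"z": -7.7,"rx": 0,"ry": 0,"rz": 0.2},
  ],
)

```text
t: 8.3
position: [473.7, 178.3, 35.3]
tool_rot: [0.972, 0.236, -0.001, -0.005]
contact_force: [-4.8, 1.2, 15.7]
finger_gap: -0.002
```

It stopped at z 35 with 16 N, so the catch is flat. I'll lift straight up, turn back and look.

Request:
servo_tool(
  motion=[
    {"x": 0,"y": 0,"z": 4,"rx": 0,"ry": 0,"rz": 0},
    {"x": 0,"y": 0,"z": 8,"rx": 0,"ry": 0,"rz": 0},
    {"x": 0,"y": 0,"z": 12,"rx": 0,"ry": 0,"rz": 0},
    {"x": 0,"y": 0,"z": 16,"rx": 0,"ry": 0,"rz": 0},
    {"x": 0,"y": 0,"z": 19,"rx": 0,"ry": 0,"rz": 0},
    {"x": 2,"y": -3,"z": 19,"rx": 0,"ry": 0,"rz": 0},
    {"x": 4,"y": -6,"z": 19,"rx": 0,"ry": 0,"rz": -0.1},
    {"x": 6,"y": -9,"z": 19,"rx": 0,"ry": 0,"rz": -0.2},
    {"x": 8,"y": -12,"z": 19,"rx": 0,"ry": 0,"rz": -0.2},
    {"x": 10,"y": -15,"z": 19,"rx": 0,"ry": 0,"rz": -0.2},
    {"x": 12,"y": -18.2,"z": 19,"rx": 0,"ry": 0,"rz": -0.2},
    {"x": 12,"y": -18.2,"z": 19,"rx": 0,"ry": 0,"rz": -0.2},
    {"x": 12,"y": -18.2,"z": 19,"rx": 0,"ry": 0,"rz": -0.2},
  ],
)

```text
t: 9.38
position: [594.2, -5.3, 224.1]
tool_rot: [0.991, 0.136, -0.001, -0.005]
contact_force: [0.3, 0.6, 0.4]
finger_gap: 0.002
```

Run:
```python
from h import *
a=pic('scene','s3.png')
s=arm.state();print(s['position'],s['tool_rot'],s['contact_force'],s['joint_positions'])
for n in ['catch_pad','lever_bar','plug_top']: print(n,tip(n,'scene'))
cv2.imwrite('pics/c3.png',cv2.resize(a[120:260,240:400][:,:,::-1],None,fx=3,fy=3))
```

```text
[593.38088315  -4.02163755 224.28816623] [ 0.99052225  0.13722993 -0.00151794 -0.00559582] [0.53593536 0.17051691 0.4931717 ] [-0.01250693  0.38459467  0.0267376   1.21761555  0.0106115   2.85372757]
catch_pad [(0.86, [472.7, 185.2, 29.8]), (0.32, [561.2, -17.6, 146.2])]
lever_bar [(0.66, [561.4, -16.7, 145.9])]
plug_top []
```

View pics/c3.png

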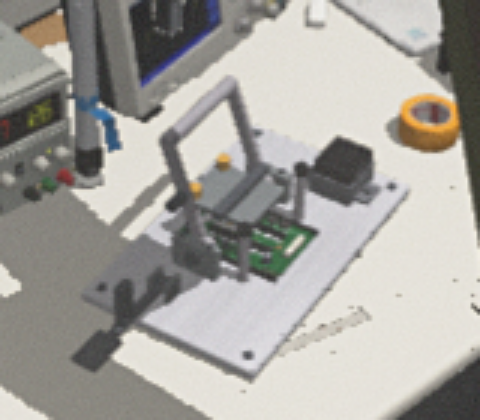

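The catch lies flat (pad at about (95,350), z≈30) and the lever is still at rest. I'll lower the fingers behind the bar and pull.

Request:
servo_tool(
  motion=[
    {"x": 0,"y": 0,"z": -3,"rx": 0,"ry": 0,"rz": 0},
    {"x": 0,"y": 0,"z": -6,"rx": 0,"ry": 0,"rz": 0},
    {"x": 0,"y": 0,"z": -9,"rx": 0,"ry": 0,"rz": 0},
    {"x": 0,"y": 0,"z": -11,"rx": 0,"ry": 0,"rz": 0},
    {"x": 0,"y": 0,"z": -11,"rx": 0,"ry": 0,"rz": 0},
    {"x": -1,"y": -0.3,"z": -11,"rx": 0,"ry": 0,"rz": 0},
    {"x": -2,"y": -0.6,"z": -11,"rx": 0,"ry": 0,"rz": 0},
    {"x": -3,"y": -0.9,"z": -11,"rx": 0,"ry": 0,"rz": 0},
    {"x": -4,"y": -1.2,"z": -11,"rx": 0,"ry": 0,"rz": 0},
    {"x": -5,"y": -1.4,"z": -11,"rx": 0,"ry": 0,"rz": 0},
    {"x": -6,"y": -1.7,"z": -11,"rx": 0,"ry": 0,"rz": 0},
    {"x": -7,"y": -2,"z": -11,"rx": 0,"ry": 0,"rz": 0},
    {"x": -8,"y": -2.3,"z": -11,"rx": 0,"ry": 0,"rz": 0},
    {"x": -9,"y": -2.6,"z": -11,"rx": 0,"ry": 0,"rz": 0},
    {"x": -9.6,"y": -2.8,"z": -11,"rx": 0,"ry": 0,"rz": 0},
    {"x": -10.2,"y": -3,"z": -11,"rx": 0,"ry": 0,"rz": 0},
    {"x": -10.2,"y": -3,"z": -11,"rx": 0,"ry": 0,"rz": 0},
    {"x": -10.2,"y": -3,"z": -11,"rx": 0,"ry": 0,"rz": 0},
  ],
)

```text
t: 11.08
position: [491.4, -32.1, 115.1]
tool_rot: [0.99, 0.139, 0.0, -0.006]
contact_force: [6.2, 2.2, -0.7]
finger_gap: -0.001
```

Request:
servo_tool(
  motion=[
    {"x": -0.3,"y": -0.1,"z": 0,"rx": 0,"ry": 0,"rz": 0},
    {"x": -0.6,"y": -0.2,"z": 0,"rx": 0,"ry": 0,"rz": 0},
    {"x": -0.8,"y": -0.2,"z": 0,"rx": 0,"ry": 0,"rz": 0},
    {"x": -1.0,"y": -0.3,"z": 0,"rx": 0,"ry": 0,"rz": 0},
    {"x": -1.0,"y": -0.3,"z": 0,"rx": 0,"ry": 0,"rz": 0},
    {"x": -1.0,"y": -0.3,"z": 0,"rx": 0,"ry": 0,"rz": 0},
  ],
)

```text
t: 11.58
position: [483.9, -34.4, 115.2]
tool_rot: [0.99, 0.139, 0.003, -0.007]
contact_force: [9.1, 3.2, -5.8]
finger_gap: 0.0
```

Run:
```python
from h import *
a=pic('scene','s4.png')
s=arm.state();print(s['position'],s['contact_force'])
for n in ['catch_pad','lever_bar','plug_top','flux_jar','tape_roll','solder_spool']: print(n,tip(n,'scene'))
cv2.imwrite('pics/c4.png',cv2.resize(a[120:260,240:400][:,:,::-1],None,fx=3,fy=3))
```

```text
[483.90504073 -34.4153987  115.18829402] [10.54322677  3.93499638 -6.9603581 ]
catch_pad [(0.68, [469.2, 186.7, 30.5])]
lever_bar [(0.7, [466.3, -44.6, 134.9])]
plug_top [(0.59, [465.7, -43.0, 135.1]), (0.5, [505.9, -159.1, 59.8])]
flux_jar [(0.77, [449.4, 407.6, 0.7])]
tape_roll [(0.82, [514.1, -303.6, -5.0])]
solder_spool []
```

View pics/c4.png

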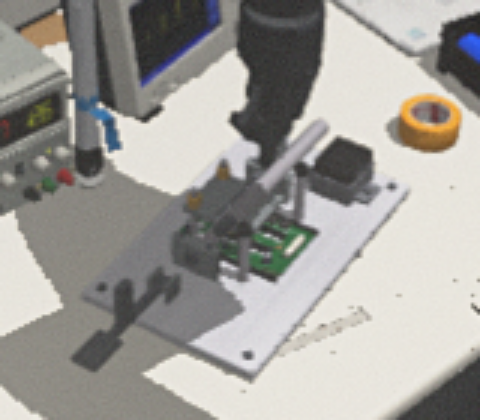

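Request:
servo_tool(
  motion=[
    {"x": -0.2,"y": -0.1,"z": 0,"rx": 0,"ry": 0,"rz": 0},
    {"x": -0.4,"y": -0.1,"z": 0,"rx": 0,"ry": 0,"rz": 0},
    {"x": -0.4,"y": -0.1,"z": 0,"rx": 0,"ry": 0,"rz": 0},
    {"x": -0.4,"y": -0.1,"z": 0,"rx": 0,"ry": 0,"rz": 0},
    {"x": -0.4,"y": -0.1,"z": 0,"rx": 0,"ry": 0,"rz": 0},
    {"x": -0.4,"y": -0.1,"z": 0,"rx": 0,"ry": 0,"rz": 0},
    {"x": -0.4,"y": -0.1,"z": 0,"rx": 0,"ry": 0,"rz": 0},
    {"x": -0.4,"y": -0.1,"z": 0,"rx": 0,"ry": 0,"rz": 0},
  ],
)

```text
t: 12.6
position: [483.8, -34.5, 115.5]
tool_rot: [0.99, 0.139, 0.007, -0.007]
contact_force: [11.9, 4.2, -7.9]
finger_gap: 0.002
```

The lever is at its hard stop: commanding 4 mm more gave no motion, and the pull holds at about 12 N.

Run:
```python
from h import *
print(arm.sign_off()); s=arm.state();print(s['t'],s['position'],s['contact_force'])
```

```text
the job is handed in; nothing more can be done
None
the job is handed in; nothing more can be done
```

I did all three steps in order and handed the job in at about 12.6 s, with the shut fingers hooked behind the lever's bar and holding it at its stop.

- **Plug:** it stopped hard at 59.9 mm with 14 N on it (60 mm is home), and a later network reading gave 59.8 mm.
- **Catch:** I pushed it flat to its hard stop. In the last picture it was still lying flat, with the pad about 30 mm above the desk. Joint 6 reached its range limit during the flip and left y about 6 mm short, so I turned the tool 0.2 rad to finish.
- **Lever:** the bar was at about (466, -45, 135) mm, as expected for the stop. A further 4 mm commanded gave no motion, and the pull on the lever was about 12 N.
- **Bystanders:** in the final check the jar and tape were where they started, within measuring error. The network missed the solder spool that time, so I couldn't confirm it. The arm crossed it only on the approach, with the fingertips about 190 mm above its top, and felt no contact.

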